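# Number a plinth on the bench numbering press

### The job

Number this wooden plinth on the press: turn the handwheel until 4 stands centred in the little window, lay the plinth lengthwise on the sloping bed so that it comes to rest against both stops with its end under the plunger, and pull the hand lever all the way down to stamp it. Let the lever come back up, then lay the plinth flat in the plywood tray, leaving the 4 in the window and the other things on the table where they are. A stamp with the wrong number, or with the plinth not home in its corner, spoils it.

Things in the scene. Friction and masses are not known exactly. Their poses are not given: they have to be found in the camera images.
- press: Bench numbering press, fixed to the table: dark base plate 170 x 385 mm, on its right half a grey drum housing (x -35..65, y -165..-25 mm, 235 mm high), on its left half a sloping aluminium bed. Origin on the table under the press; x away from the operator (robot side), y to the left, z up.
- number_drum (a joint): Turn of the number drum and its handwheel (rad): 0 shows figure 0, 0.628 shows 1, 1.257 shows 2 and so on; it grows as the top of the wheel goes to the right (press -y). Turns endlessly either way, 9 is followed by 0, so readings 2 pi apart show the same figure. No clicks: friction (0.15 N m) holds it where it is left.
- wheel_hub (a point): Centre of the handwheel, on the drum shaft (level, along the press's x), 170 mm above the table, 70 mm in front of the housing's face. Four steel arms at right angles in the press's y-z plane, each with a black ball 26 mm across, its centre 75 mm from here; one arm points straight up when the joint reads 0 and at every quarter turn.
- window (a point): Centre of the window (38 mm along x, 28 mm along y) in the housing's top, on the top line of the white drum (radius 55 mm), 225 mm above the table, 10 mm below the cover's top. One black figure is seen in it, upright to the operator, 30 x 18 mm.
- number4 (a point): Centre of the figure 4 on the drum's surface; at the window's centre when 4 is shown centred.
- press_lever (a joint): Hand lever on the right of the housing: 0 up, 0.785 rad fully down at its stop. A spring brings it up again. It works the plunger directly and needs 3 to 8 N at the grip.
- lever_grip (a point): Middle of the lever's black grip, 24 mm thick, 100 mm long, lying along the press's y. It swings 190 mm from the lever's axle, which runs along the press's y at press x 45 mm, 130 mm above the table. The grip stands on the robot's side of the axle, 50 degrees above level when up, 5 degrees when fully down: it comes down and towards the robot.
- bed: Sloping slick-coated bed plate of the press. Origin on its surface in the locating corner, its lowest point; y runs up the slope lengthwise (23 degrees), -x up across it (15 degrees), z square off the surface. It spans x -120..12, y -12..225 mm. End stop: wall at y = 0. Side stop: rail 7 mm high, 12 mm wide, along the whole edge at x = 0; a plinth home is gripped across its width above it.
- bed_home (a point): Where the centre of the plinth is when home against both stops: bed x -25, y 65, z 10 mm; axes as the bed's. A plinth let go on the bed lengthwise, 40 to 80 mm up the slope from here and 10 to 50 mm off the side stop, slides by itself into the corner in about 1 s.
- nose (a point): Underside of the stamping head's nose, which overhangs the corner: bed x -50..0, y 0..43 mm, 42 mm off the bed, 34 mm thick. This point is at its middle.
- ram: Plunger foot under the nose, 26 mm square; origin in its underside, over bed x -25, y 22 mm, 34 mm off the bed when the lever is up, on the plinth's top with the lever fully down.
- plinth: Loose wooden plinth 50 x 130 x 20 mm, about 90 g, with a dark groove along its top, lying on the table at the start. Origin at its centre, y along its length, z up. Either end may go to the end stop.
- tray: Shallow plywood tray fixed on the table, outside 150 (x) x 200 (y) x 35 mm high, walls and floor 6 mm. Origin at the centre of its underside. The plinth fits lengthwise along its y.
- amber_bowl: Bystander: amber glass bowl, 110 mm across, 60 mm high.
- tape_roll: Bystander: roll of paper tape lying flat, 100 mm across, 36 mm high.
- glue_jar: Bystander: white jar, 72 mm across, 100 mm high.
Mind the look-alikes: they are no part of the job. Of the things that look like the plinth, the largest one is meant.

How it is judged:
By the outcome, as a careful person would: the job done as asked, in the order asked, and still so for the second after the job is handed in, with the robot touching nothing.
It also fails if it takes over 72 s, if anything falls off the work surface, if the arm or the gripper's body presses on something with over 40 N, if the wrist force passes 120 N, or if a joint passes its speed limit or range.

### The arm

A 7-joint arm with a two-finger parallel gripper is mounted at the origin on the work surface. World frame = base frame: x ahead of the robot, y to its left, z up, the work surface at z = 0. Lengths are in m, angles in rad, forces in N, time in s.
With the tool pointing down it reaches from about 0.4 to 0.85 m from the base axis. Payload 10.4 kg.
Tool frame: the origin (TCP) lies on the centre line of the jaws, within the pads' length; the fingertips stand 8 mm ahead of it and the grasp point (between the pads) lies 11 mm behind it (r.finger_overhang is the distance from the TCP to the fingertips, in m); z points along the fingers, y is the line along which they close (so a half turn about z gives the same grasp; the last joint's range is limited). The gripper opens to 87 mm and grips with 3 to 60 N. Pads are 19 mm wide; open, the fingers measure 117 mm over their backs; the gripper's body (75 mm by 190 mm) begins 51 mm behind the grasp point.
Start: joints at [-1.288, 0.332, -0.065, 1.46, 0.022, 1.35, -0.088], TCP at [0.188, 0.596, 0.231] pointing down, gripper open.
Joint ranges: [-2.6, 2.6], [-0.5, 2.12], [-1.47, 1.34], [0.16, 2.42], [-1.27, 4.41], [0.06, 2.06], [-2.6, 2.6]. Speed limits (rad/s): [2.22, 2.22, 2.79, 2.79, 3.14, 3.14, 3.14].

### API

Orientations are given as a unit quaternion [x, y, z, w].
In Python, from bench import r, vision gives the robot as it stands.
- The arm moves only by the tool drive_tool, never from a script. Its argument "series" is a list of rows, each a list of 2 entries, a list of its own where there are three numbers: the shift along the world's x, y, z in cm, then the turn about the world's z in degrees. A call has exactly 10 rows; each row shifts and turns the commanded pose from where the row before left it; what a row does not reach is not made up. A row lasts 1/8 s, in which the tool goes at most 62.5 mm and 10.7 degrees, less where a joint would pass 70% of its speed; a pose out of reach is approached as far as the arm can. A call with a gripper value outside its range is refused whole. "hand" is the closure, from 0 (fully open) to 1 (shut), set as the call begins (left out, the last holds). The fingers move at their own pace and stop on an object; "newtons" is the grip in N (left out, the last holds). Time passes only in rows, so rows that do not move let the fingers close, or fill a call up. It gives the time, the measured TCP pose, the force, the opening and the grip force at its end, in the units of the state.
- r.read_state(): the state, without advancing time (a new reading comes with each control period).
- vision.camera(name): name is "scene" or "top"; returns a dict with "color" (480x640x3 uint8, red, green, blue), "intrinsics" (3x3 intrinsics, pixels), "k1" (the pictures are not rectified: a ray, as slopes to the right and down, at radius r is drawn at 1 + k1 r^2 times it, then the intrinsics apply), "R" (3x3) and "t" (3): a world point X has camera coordinates R X + t. Camera axes: x right, y down, z forward; pixel columns grow to the right and rows downward; lengths in m; the calibration is good to about 2 mm. A picture is of the moment at which its call begins. There is no depth.
- r.close_job(): hands the job in; it is judged then, once.
The state is a dict: "time": time; "joint_positions": joint angles; "joint_vel": joint speeds; "joint_torque": joint torques, N m; "ee_pos": TCP position; "eef_rot": TCP orientation; "ft_force": force on the tool from outside, world axes, zero at the start; "torque": the same for the moment, N m; "width": finger opening in m; "grip_force": force on a finger pad.
Only numpy, scipy, OpenCV 4.12 (cv2) and the standard library are available. Lean on these libraries where they do the work, as an engineer would, in place of code of your own. Each camera call takes 0.05 s, during which the arm holds its last target. There are 200 camera calls.

## Working session

There is one attempt and no reset: what is moved stays moved. The work goes in short steps, Python scripts to look and compute and a tool call to move; the robot and the scene stay as the last step left them, time stands still between calls to the robot, and variables do not carry over. Pictures are saved under pics/ and viewed, at most 10 in all, crops included, and the job is handed in when it is done.

Besides the shell and the picture viewer there is one more tool, called after "Emit:" as a command line: name --argument value ..., lists and objects as JSON in quotes. drive_tool: Moves the arm, as the interface text tells. Its arguments: {"type":"object","properties":{"series":{"type":"array"},"hand":{"type":"number"},"newtons":{"type":"number"}},"required":["series"]}

```bash
mkdir -p pics; ls; cat > h.py <<'E'
import numpy as np, cv2
from bench import r, vision
def snap(n,f=None):
    c=vision.camera(n)
    if f: cv2.imwrite(f,c["color"][:,:,::-1])
    return c
def ray(c,u,v):
    K=np.array(c["intrinsics"]);d=np.array([(u-K[0,2])/K[0,0],(v-K[1,2])/K[1,1]]);s=d.copy()
    for _ in range(30): s=d/(1+c["k1"]*(s@s))
    R=np.array(c["R"]);t=np.array(c["t"])
    return -R.T@t, R.T@np.array([s[0],s[1],1])
def plane(c,u,v,z):
    o,d=ray(c,u,v); return o+d*(z-o[2])/d[2]
def proj(c,X):
    R=np.array(c["R"]);K=np.array(c["intrinsics"]);p=R@np.array(X)+np.array(c["t"]);s=p[:2]/p[2]
    s=s*(1+c["k1"]*(s@s)); return np.array([K[0,0]*s[0]+K[0,2],K[1,1]*s[1]+K[1,2]])
def tri(c1,p1,c2,p2):
    o1,d1=ray(c1,*p1);o2,d2=ray(c2,*p2)
    A=np.stack([d1,-d2],1);s=np.linalg.lstsq(A,o2-o1,rcond=None)[0]
    a=o1+s[0]*d1;b=o2+s[1]*d2;return (a+b)/2,np.linalg.norm(a-b)
E
python3 - <<'E'
from h import *
for n in("scene","top"):
    c=snap(n,f"pics/{n}0.png");o,d=ray(c,320,240);print(n,o.round(3),d.round(3),c["k1"],c["intrinsics"][0][0])
s=r.read_state();print(s["time"],s["ee_pos"],s["eef_rot"],s["width"])
E
```

```text
pics
scene [1.216 0.648 1.407] [-0.467 -0.452 -0.76 ] 0.031468292660689935 617.7946340275867
top [ 0.372 -0.031  1.518] [ 0.097  0.003 -0.995] -0.029369011512626005 606.6509513379904
0.1 [0.18807401 0.5956805  0.22984613] [ 1.52301012e-01  9.88333955e-01 -6.24983687e-04 -7.43417025e-05] 0.08729588381101756
```

View pics/scene0.png

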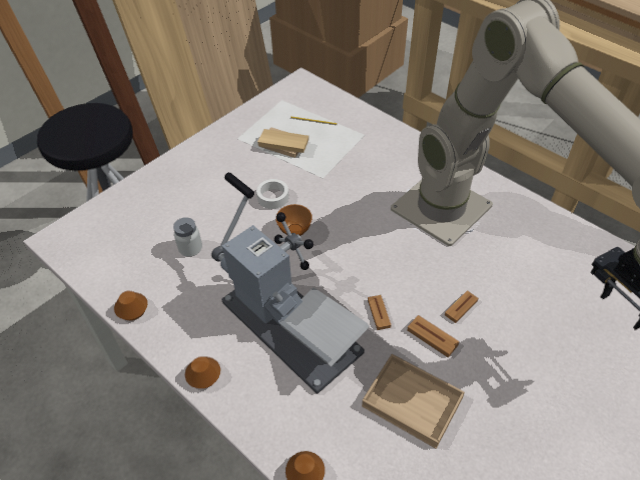

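View pics/top0.png

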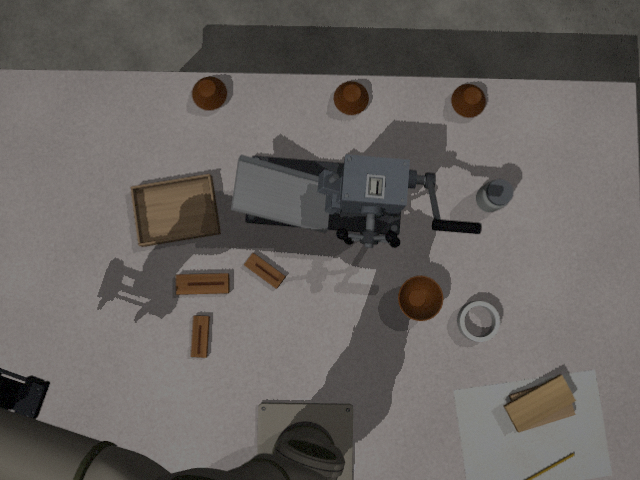

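The scene view shows three grooved wooden blocks, in top-view pixels: (203,284), (265,269) and (200,336). The largest, (203,284), is the plinth. Its scene pixel is (433,335). The tray is at top (176,210), the press at (320,195), the lever grip at (457,227) and the bowl at (421,298).

```bash
python3 - <<'E'
from h import *
t=cv2.imread("pics/top0.png");s=cv2.imread("pics/scene0.png")
a=cv2.resize(t[145:295,325:490],None,fx=4,fy=4,interpolation=2)[:600]
cv2.imwrite("pics/c1.png",a)
b=np.hstack([cv2.resize(s[190:290,205:325],(480,400),interpolation=2),cv2.resize(t[250:370,170:266],(320,400),interpolation=2)]);cv2.imwrite("pics/c2.png",b)
ct=snap("top");cs=snap("scene")
hsv=cv2.cvtColor(t,cv2.COLOR_BGR2HSV)
m=cv2.inRange(hsv,(5,110,50),(20,255,255))
cn,_=cv2.findContours(m,0,2)
for c in cn:
    if cv2.contourArea(c)>200:
        q=cv2.minAreaRect(c);b=cv2.boxPoints(q);P=np.array([plane(ct,u,v,.02) for u,v in b])
        e=P[1]-P[0],P[2]-P[1];print(np.round(q[0]),P.mean(0).round(4),[(round(np.linalg.norm(x),4),round(np.degrees(np.arctan2(x[1],x[0])),1)) for x in e])
E
```

```text
[200. 336.] [0.2758 0.2615 0.02  ] [(np.float64(0.0995), np.float64(-1.8)), (np.float64(0.0388), np.float64(-92.8))]
[420. 298.] [ 0.3778 -0.2766  0.02  ] [(np.float64(0.109), np.float64(-44.5)), (np.float64(0.1077), np.float64(-134.3))]
[202. 284.] [0.4039 0.2609 0.02  ] [(np.float64(0.1292), np.float64(-87.4)), (np.float64(0.0484), np.float64(-176.6))]
[264. 270.] [0.4396 0.1089 0.02  ] [(np.float64(0.0373), np.float64(-34.7)), (np.float64(0.1005), np.float64(-125.1))]
[468. 102.] [ 0.8792 -0.3987  0.02  ] [(np.float64(0.0825), np.float64(-88.5)), (np.float64(0.0765), np.float64(179.3))]
[348.  99.] [ 0.879  -0.0931  0.02  ] [(np.float64(0.0742), np.float64(-59.9)), (np.float64(0.0862), np.float64(-151.9))]
[206.  95.] [0.881  0.2686 0.02  ] [(np.float64(0.0678), np.float64(-53.9)), (np.float64(0.0859), np.float64(-145.4))]
```

View pics/c1.png

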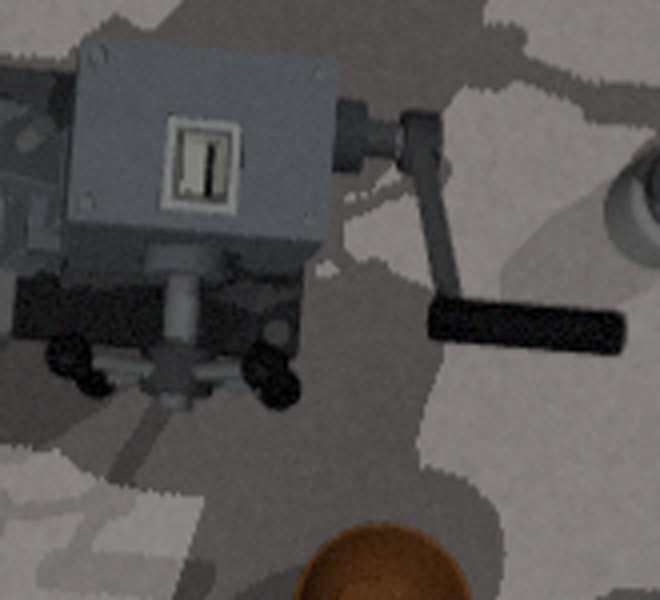

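View pics/c2.png

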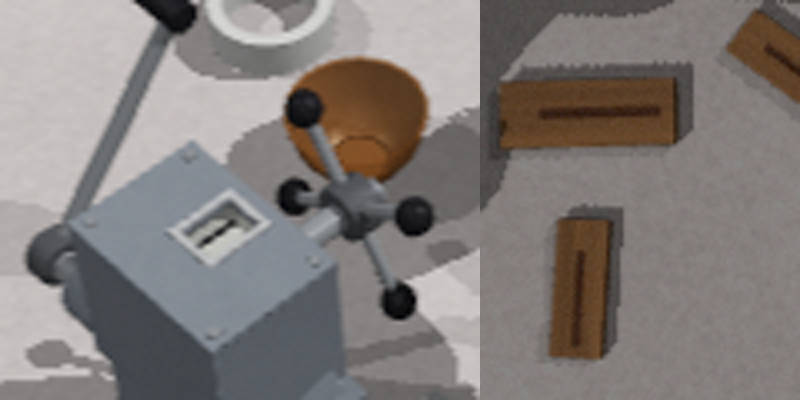

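The window shows a 1, standing a bit right of centre at top (376,186). The four wheel balls are clear in the scene crop, and the chosen block is the largest of the three, with no notch mistake (130 x 50 mm).

```bash
cat >> h.py <<'E'
def solve2(A,B): # rigid 2D A->B
    a=A-A.mean(0);b=B-B.mean(0)
    th=np.arctan2((a[:,0]*b[:,1]-a[:,1]*b[:,0]).sum(),(a*b).sum())
    R=np.array([[np.cos(th),-np.sin(th)],[np.sin(th),np.cos(th)]]);return th,R,B.mean(0)-R@A.mean(0)
E
python3 - <<'E'
from h import *
ct=snap("top");cs=snap("scene")
f=lambda p:(p[0]/4+325-.375,p[1]/4+145-.375); g=lambda p:(p[0]/4+205-.375,p[1]/4+190-.375)
C=np.array([plane(ct,*f(p),.235)[:2] for p in [(82,42),(338,62),(322,243),(68,220)]])
C2=np.array([plane(cs,*g(p),.235)[:2] for p in [(192,142),(72,222),(215,350),(340,262)]]) # scene corners
print(C.round(4),C2.round(4))
A=np.array([[65,-25],[65,-165],[-35,-165],[-35,-25]])/1e3
th,R,t=solve2(A,C);print("press top",np.degrees(th),t,(A@R.T+t-C).round(4).tolist())
# scene corner order: (192,142) robot-side? try match
B=np.array([C2[np.argmin(np.linalg.norm(C2-c,axis=1))] for c in C]);th2,R2,t2=solve2(A,B);print("press scene",np.degrees(th2),t2,(A@R2.T+t2-B).round(4).tolist())
th=(th+th2)/2;t=(t+t2)/2;R=np.array([[np.cos(th),-np.sin(th)],[np.sin(th),np.cos(th)]])
print("use",th,t)
W=lambda x,y,z:np.array([*(R@[x,y]+t),z])
w=plane(ct,*f((202,165)),.23)[:2];print("window press",(R.T@(w-t)).round(4))
n=np.array([*R[:,0],0]);P0=W(-.105,0,0)
for p in [(304,108),(295,195),(415,215),(398,300),(355,205)]:
    o,d=ray(cs,*g(p));X=o+d*((P0-o)@n)/(d@n);q=R.T@(X[:2]-t);y,z=q[1]+.095,X[2]-.17
    print(p,q.round(3),X[2].round(3),"r",np.hypot(y,z).round(4),"ang",np.degrees(np.arctan2(-y,z)).round(1))
T=np.array([plane(ct,u,v,.035)[:2] for u,v in[(132,187),(213,175),(219,234),(138,245)]]);print("tray",T.mean(0),T.round(3).tolist())
e=T[1]-T[0]+T[2]-T[3];print(np.degrees(np.arctan2(e[1],e[0])))
for p in [(430,318),(625,333)]:print("grip",plane(ct,*f(p),.2755+.0))
print("hub",W(-.105,-.095,.17))
a=np.radians(50);print("grip mid pred x",-.19*np.cos(a)+.045,.13+.19*np.sin(a))
E
```

```text
[[ 0.6808 -0.0787]
 [ 0.6727 -0.2171]
 [ 0.5738 -0.2089]
 [ 0.5836 -0.0726]] [[ 0.5741 -0.2097]
 [ 0.6696 -0.2164]
 [ 0.679  -0.0782]
 [ 0.5813 -0.0703]]
press top -3.8842036368326447 [ 0.61916829 -0.04853673] [[0.0015, 0.0008], [0.0002, -0.0004], [-0.0007, -0.0019], [-0.001, 0.0015]]
press scene -3.7205161121770267 [ 0.61721224 -0.04787579] [[0.0015, 0.0011], [0.0017, -0.0003], [-0.0025, -0.0005], [-0.0006, -0.0003]]
use -0.06636369915582777 [ 0.61819026 -0.04820626]
window press [ 0.004  -0.0963]
(304, 108) [-0.105 -0.138] 0.233 r 0.0761 ang 34.5
(295, 195) [-0.105 -0.158] 0.13 r 0.0747 ang 122.5
(415, 215) [-0.105 -0.033] 0.214 r 0.076 ang -54.2
(398, 300) [-0.105 -0.055] 0.108 r 0.0739 ang -147.5
(355, 205) [-0.105 -0.093] 0.174 r 0.0041 ang -24.3
tray [0.58282324 0.32994032] [[0.639, 0.44], [0.672, 0.241], [0.526, 0.221], [0.495, 0.418]]
-80.76539509684189
grip [ 0.52925421 -0.25949914  0.2755    ]
grip [ 0.5233487  -0.36104415  0.2755    ]
hub [ 0.50712147 -0.13603407  0.17      ]
grip mid pred x -0.07712964584044248 0.2755484441926058
```

Emit:
drive_tool --series '[[[2.1,-4.3,0.9],-5],[[2.1,-4.3,0.9],-5],[[2.1,-4.3,0.9],-5],[[2.1,-4.3,0.9],-5],[[2.1,-4.3,0.9],-5],[[2.1,-4.3,0.9],-5],[[2.1,-4.3,0.9],-5],[[2.1,-4.3,0.9],-5],[[2.1,-4.3,0.0],-5],[[2.1,-4.3,0.0],-5]]' --hand 0.3 --newtons 8

```text
time: 1.55
ee_pos: [0.3986, 0.1645, 0.3028]
eef_rot: [0.557, 0.831, 0.0, 0.0]
ft_force: [0.2, 0.4, -0.2]
width: 0.0609
grip_force: 0.0
```

```bash
cat >> h.py <<'E'
def st():
    s=r.read_state();q=s["eef_rot"]
    a=np.degrees(2*np.arctan2(q[1],q[0]))-90
    print("t",round(s["time"],2),"p",np.round(s["ee_pos"],4),"closing deg",round((a+90)%180-90,1),"q",np.round(q,3),"F",np.round(s["ft_force"],1),"w",round(s["width"],4),"g",round(s["grip_force"],1),"j",np.round(s["joint_positions"],2))
E
python3 -c "
from h import *
st()
t=cv2.imread('pics/top0.png');s=cv2.imread('pics/scene0.png')
a=np.hstack([cv2.resize(t[145:245,225:345],(400,333),interpolation=2),cv2.resize(s[275:375,260:380],(400,333),interpolation=2)])
cv2.imwrite('pics/c3.png',cv2.convertScaleAbs(a,alpha=1.4))"
```

```text
t 1.55 p [0.3986 0.1645 0.3028] closing deg 22.3 q [0.557 0.831 0.    0.   ] F [ 0.2  0.4 -0.2] w 0.0609 g 0.0 j [-0.86 -0.16  0.32  1.83  0.05  1.46 -0.16]
```

View pics/c3.png

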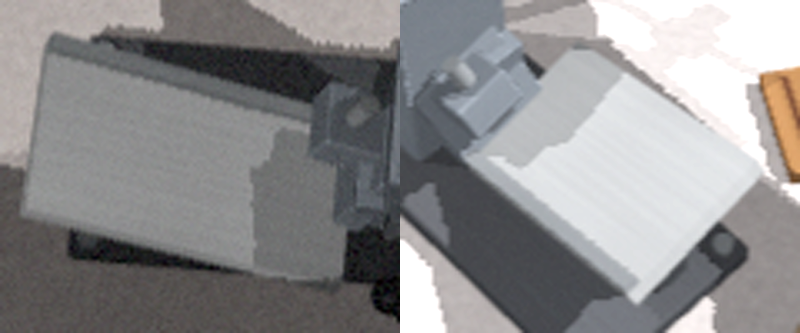

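Emit:
drive_tool --series '[[[2.25,-4.78,0],-5.2],[[2.25,-4.78,0],-5.2],[[2.25,-4.78,0],-5.2],[[2.25,-4.78,0],-5.2],[[2.25,-4.78,0],-5.2],[[0,0,-2.5],0],[[0,0,-2.5],0],[[0,0,-2.5],0],[[0,0,-2.4],0],[[0,0,0],0]]' --hand 0.43 --newtons 8

```text
time: 2.8
ee_pos: [0.5097, -0.0729, 0.2024]
eef_rot: [0.729, 0.685, -0.001, -0.001]
ft_force: [-0.0, 0.2, 0.6]
width: 0.0497
grip_force: 0.0
```

```bash
python3 - <<'E'
from h import *
st()
ct=snap("top");cs=snap("scene","pics/s1.png")
k=1/3.333;f=lambda p:(p[0]*k+225-.35,p[1]*k+145-.35);g=lambda p:(p[0]*k+260-.35,p[1]*k+275-.35)
th=-.0664;R=np.array([[np.cos(th),-np.sin(th)],[np.sin(th),np.cos(th)]]);t=np.array([.6182,-.0482])
P=[]
for a,b,n in [((22,215),(362,170),"upnear"),((50,36),(236,298),"upfar"),((343,284),(183,47),"lownear")]:
    X,e=tri(ct,f(a),cs,g(b));P.append(X);print(n,X.round(4),"press",(R.T@(X[:2]-t)).round(4),"err",e.round(4))
print(np.linalg.norm(P[0]-P[1]),np.linalg.norm(P[0]-P[2]),(P[0]-P[1])[2],(P[0]-P[2])[2])
E
```

```text
t 2.8 p [ 0.5097 -0.0729  0.2024] closing deg -3.5 q [ 0.729  0.685 -0.001 -0.001] F [-0.   0.2  0.6] w 0.0497 g 0.0 j [-0.58  0.11  0.68  1.82 -0.07  1.24  0.06]
upnear [0.5694 0.1741 0.1594] press [-0.0634  0.2185] err 0.0004
upfar [0.6973 0.1647 0.1349] press [0.0648 0.2177] err 0.0062
lownear [ 0.5339 -0.0421  0.0733] press [-0.0846  0.0005] err 0.0079
0.13054315343366363 0.2354077138053159 0.024490019027476828 0.08614896829768848
```

Emit:
drive_tool --series '[[[0,0,0],0],[[0,0,0],0],[[0,0,0],0],[[0,0,0],0],[[0,0,0],0],[[0,0,0],0],[[0,0,0],0],[[0,0,0],0],[[0,0,0],0],[[0,0,0],0]]' --hand 1 --newtons 8

```text
time: 4.15
ee_pos: [0.512, -0.0731, 0.2042]
eef_rot: [0.728, 0.685, 0.001, 0.001]
ft_force: [6.7, -1.8, -1.1]
width: 0.0252
grip_force: 8.0
```

```bash
python3 - <<'E'
from h import *
st()
th=-.0664;a0=-56.2
pos=lambda a:np.array([*( np.array([[np.cos(th),-np.sin(th)],[np.sin(th),np.cos(th)]])@[-.105,-.095-.075*np.sin(np.radians(a))]),.17+.075*np.cos(np.radians(a))])*100
A=a0+np.arange(0,111,5.5)
p=np.array([pos(a) for a in A]);print(np.diff(p,axis=0).round(2).tolist())
E
```

```text
t 4.15 p [ 0.512  -0.0731  0.2042] closing deg -3.5 q [0.728 0.685 0.001 0.001] F [ 6.7 -1.8 -1.1] w 0.0252 g 8.0 j [-0.58  0.11  0.68  1.81 -0.07  1.24  0.06]
[[-0.03, -0.43, 0.58], [-0.03, -0.48, 0.53], [-0.04, -0.53, 0.49], [-0.04, -0.57, 0.43], [-0.04, -0.61, 0.38], [-0.04, -0.65, 0.31], [-0.04, -0.67, 0.25], [-0.05, -0.69, 0.19], [-0.05, -0.71, 0.12], [-0.05, -0.72, 0.05], [-0.05, -0.72, -0.02], [-0.05, -0.71, -0.09], [-0.05, -0.7, -0.16], [-0.05, -0.68, -0.22], [-0.04, -0.66, -0.29], [-0.04, -0.63, -0.35], [-0.04, -0.59, -0.41], [-0.04, -0.55, -0.46], [-0.03, -0.5, -0.51], [-0.03, -0.45, -0.56]]
```

Emit:
drive_tool --series '[[[0.17,-0.43,0.58],0],[[-0.03,-0.48,0.53],0],[[-0.04,-0.53,0.49],0],[[-0.04,-0.57,0.43],0],[[-0.04,-0.61,0.38],0],[[-0.04,-0.65,0.31],0],[[-0.04,-0.67,0.25],0],[[-0.05,-0.69,0.19],0],[[-0.05,-0.71,0.12],0],[[-0.05,-0.72,0.05],0]]'

```text
time: 5.4
ee_pos: [0.5081, -0.1341, 0.2371]
eef_rot: [0.729, 0.685, -0.0, -0.0]
ft_force: [-4.1, 2.9, 0.4]
width: 0.0251
grip_force: 8.0
```

Emit:
drive_tool --series '[[[-0.05,-0.72,-0.02],0],[[-0.05,-0.71,-0.09],0],[[-0.05,-0.7,-0.16],0],[[-0.05,-0.68,-0.22],0],[[-0.04,-0.66,-0.29],0],[[-0.04,-0.63,-0.35],0],[[-0.04,-0.59,-0.41],0],[[-0.04,-0.55,-0.46],0],[[-0.03,-0.5,-0.51],0],[[0,0,0],0]]'

```text
time: 6.65
ee_pos: [0.5043, -0.1928, 0.2119]
eef_rot: [0.729, 0.684, -0.001, 0.001]
ft_force: [-3.3, -4.4, 1.6]
width: 0.0251
grip_force: 8.0
```

```bash
cat >> h.py <<'E'
PR=np.array([[np.cos(-.0664),np.sin(.0664)],[np.sin(-.0664),np.cos(.0664)]]);PT=np.array([.6182,-.0482])
W=lambda x,y,z:np.array([*(PR@[x,y]+PT),z])
def balls(cs,rng=None):
    im=cs["color"];n=np.array([*PR[:,0],0]);P0=W(-.105,0,0);u0,v0=proj(cs,W(-.105,-.095,.17))
    m=(im.max(2)<45).astype(np.uint8);k,l,s,c=cv2.connectedComponentsWithStats(m)
    for i in range(1,k):
        if 15<s[i,4]<400 and np.hypot(*(c[i]-[u0,v0]))<60:
            o,d=ray(cs,*c[i]);X=o+d*((P0-o)@n)/(d@n);q=PR.T@(X[:2]-PT);y,z=q[1]+.095,X[2]-.17
            print(c[i].round(1),s[i,4],"r",np.hypot(y,z).round(4),"ang",np.degrees(np.arctan2(-y,z)).round(1))
E
python3 - <<'E'
from h import *
st();c=snap("scene","pics/s2.png");balls(c);c0={**c,"color":cv2.imread("pics/scene0.png")};print("start");balls(c0)
w=proj(c,W(.004,-.095,.23)).astype(int);print(w)
i=c["color"][w[1]-50:w[1]+50,w[0]-40:w[0]+80,::-1];cv2.imwrite("pics/c4.png",cv2.resize(i,(720,600),interpolation=2))
E
```

```text
t 6.65 p [ 0.5043 -0.1928  0.2119] closing deg -3.6 q [ 0.729  0.684 -0.001  0.001] F [-3.3 -4.4  1.6] w 0.0251 g 8.0 j [-0.41  0.18  0.78  1.75 -0.13  1.27  0.34]
[289.5 201. ] 60 r 0.1516 ang 0.4
[278.2 216. ] 199 r 0.0782 ang 43.0
[304.5 238.1] 63 r 0.0713 ang -41.8
[279.9 242.4] 22 r 0.0785 ang 132.4
[307.3 265.2] 49 r 0.0747 ang -135.0
start
[280.5 217. ] 58 r 0.0748 ang 36.0
[277.5 238.8] 42 r 0.0813 ang 124.1
[308. 244.] 65 r 0.0726 ang -55.8
[304.4 265.1] 53 r 0.0754 ang -147.4
[258 249]
```

View pics/c4.png

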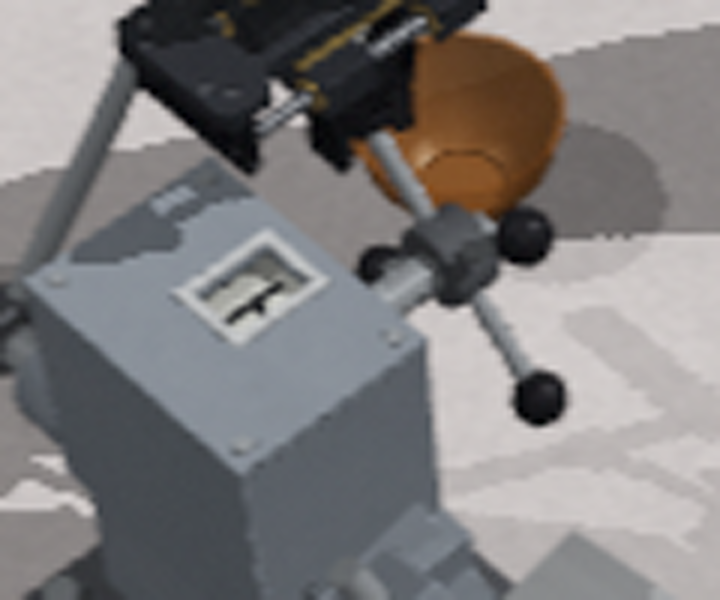

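The window shows the 4 at crop (255,300), a little short of centred. The balls read about 46.6° against the target of 54°, so I turn on a little.

Emit:
drive_tool --series '[[[-0.01,-0.14,-0.16],0],[[-0.01,-0.14,-0.16],0],[[-0.01,-0.13,-0.17],0],[[-0.01,-0.13,-0.17],0],[[0,0,0],0],[[0,0,0],0],[[0,0,0],0],[[0,0,0],0],[[0,0,0],0],[[0,0,0],0]]'

```text
time: 7.95
ee_pos: [0.504, -0.1976, 0.2057]
eef_rot: [0.729, 0.685, -0.0, 0.001]
ft_force: [-5.1, -3.3, 3.5]
width: 0.0245
grip_force: 8.0
```

```bash
cat >> h.py <<'E'
def digit(c):
    # dark-ink centroid within the window on the drum surface, in press x,y at z=.225
    im=c["color"];pts=[]
    for u in range(640):
        for v in range(480):
            X=None
    return pts
E
python3 - <<'E'
from h import *
st();c=snap("scene");balls(c)
t=snap("top")
for n,cc in(("scene",c),("top",t)):
    w=proj(cc,W(.004,-.095,.228)).astype(int);print(n,w,proj(cc,W(.004,-.095,.225)).round(1))
    g=cc["color"][w[1]-12:w[1]+12,w[0]-12:w[0]+12,::-1];cv2.imwrite(f"pics/w_{n}.png",cv2.resize(g,(390,390),interpolation=0))
a=np.hstack([cv2.imread("pics/w_scene.png"),cv2.imread("pics/w_top.png")]);cv2.imwrite("pics/c5.png",cv2.convertScaleAbs(a,alpha=1.3))
E
```

```text
t 7.95 p [ 0.504  -0.1976  0.2057] closing deg -3.6 q [ 0.729  0.685 -0.     0.001] F [-5.1 -3.3  3.5] w 0.0245 g 8.0 j [-0.4   0.19  0.78  1.75 -0.14  1.25  0.35]
[288.1 201.8] 57 r 0.1448 ang 2.6
[302.8 235.8] 62 r 0.0707 ang -36.0
[308.4 264.8] 47 r 0.0741 ang -129.4
scene [259 249] [259.1 250.5]
top [374 185] [374.3 186.2]
```

View pics/c5.png

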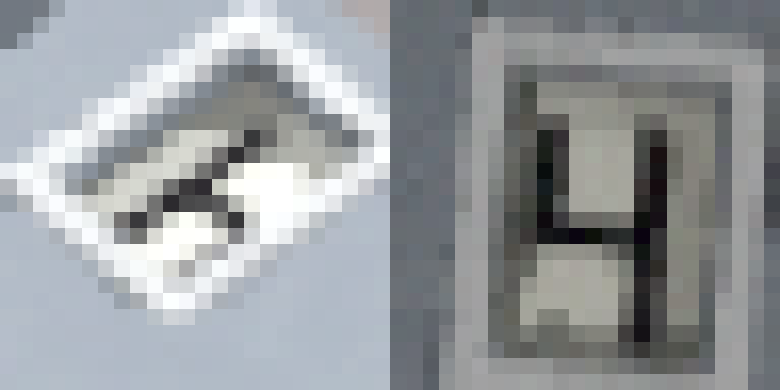

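The top view shows the 4 spanning columns 535–667 of the crop, centre 601. The frame centre is 609, and parallax predicts about 602, so the 4 is centred. Releasing.

Emit:
drive_tool --series '[[[0,0,0],0],[[0,0,0],0],[[0,0,0],0],[[0,0,0],0],[[0,0,0.5],0],[[-0.1,0,2],0],[[0,0,3],0],[[0,1,4],0],[[0,3,3],0],[[-1,5,0],0]]' --hand 0.43

```text
time: 9.3
ee_pos: [0.4941, -0.1071, 0.3327]
eef_rot: [0.73, 0.684, 0.001, 0.002]
ft_force: [1.1, 0.5, -1.7]
width: 0.0498
grip_force: 0.0
```

Emit:
drive_tool --series '[[[-1,5.5,0],0],[[-1,5.5,0],0],[[-1,5.5,0],0],[[-1,5.5,0],0],[[-1,5.5,-1],1],[[-1,5.5,-2],1],[[-1,4,-4],1],[[-1,2,-5],1],[[0,0,0],0],[[0,0,0],0]]' --hand 0.05

```text
time: 10.55
ee_pos: [0.4145, 0.2831, 0.212]
eef_rot: [0.705, 0.709, 0.001, 0.0]
ft_force: [0.0, 0.2, 0.6]
width: 0.0828
grip_force: 0.0
```

```bash
python3 - <<'E'
from h import *
st();c=snap("scene","pics/s3.png");balls(c)
t=snap("top","pics/t3.png")
g=t["color"][170:205,360:392].mean(2);
# rows through window: dark strokes and frame
for v in range(179,195): print(v,g[v-170].astype(int).tolist()[4:26])
m=cv2.inRange(cv2.cvtColor(t["color"],cv2.COLOR_RGB2HSV),(5,110,50),(20,255,255))
for q in cv2.findContours(m,0,2)[0]:
    if cv2.contourArea(q)>700: 
        b=cv2.minAreaRect(q);P=np.array([plane(t,u,v,.02) for u,v in cv2.boxPoints(b)]);e=P[1]-P[0],P[2]-P[1]
        print(P.mean(0).round(4),[(np.linalg.norm(x).round(4),np.degrees(np.arctan2(x[1],x[0])).round(1)) for x in e])
E
```

```text
t 10.55 p [0.4145 0.2831 0.212 ] closing deg 0.4 q [0.705 0.709 0.001 0.   ] F [0.  0.2 0.6] w 0.0828 g 0.0 j [-0.94  0.06  0.26  1.82 -0.02  1.26 -0.67]
[276.4 217.9] 55 r 0.0756 ang 55.3
[303.  235.5] 70 r 0.0729 ang -35.7
[296.  245.7] 31 r 0.0136 ang -124.1
[308.3 264.9] 45 r 0.0744 ang -129.9
179 [89, 89, 87, 124, 128, 76, 63, 112, 118, 117, 115, 116, 108, 106, 104, 100, 99, 95, 74, 124, 126, 77]
180 [87, 86, 101, 124, 127, 76, 63, 72, 72, 116, 115, 116, 111, 87, 82, 107, 105, 105, 80, 124, 127, 73]
181 [88, 86, 103, 126, 115, 76, 74, 23, 36, 126, 128, 127, 123, 60, 33, 91, 103, 105, 79, 123, 125, 76]
182 [86, 92, 113, 126, 111, 79, 71, 27, 46, 126, 131, 133, 126, 50, 10, 84, 106, 102, 85, 124, 128, 64]
183 [84, 88, 112, 123, 110, 79, 62, 24, 49, 130, 131, 129, 130, 54, 18, 84, 105, 103, 82, 125, 128, 56]
184 [88, 87, 112, 127, 100, 77, 60, 19, 49, 129, 129, 131, 128, 41, 16, 99, 107, 91, 86, 126, 126, 57]
185 [87, 90, 110, 127, 94, 65, 47, 22, 70, 127, 133, 130, 129, 32, 17, 107, 104, 88, 87, 125, 118, 58]
186 [86, 88, 117, 127, 98, 64, 44, 17, 45, 78, 81, 90, 88, 27, 11, 104, 
[... 586 characters left out ...]
02, 103, 129, 132, 132, 80, 24, 60, 103, 103, 76, 124, 127, 101, 86]
193 [75, 98, 127, 130, 82, 79, 98, 84, 81, 99, 102, 101, 49, 11, 53, 79, 80, 67, 125, 128, 99, 85]
194 [78, 105, 127, 120, 90, 77, 75, 79, 80, 82, 87, 87, 56, 42, 59, 60, 60, 73, 126, 128, 96, 86]
[ 0.3778 -0.2766  0.02  ] [(np.float64(0.1093), np.float64(-89.0)), (np.float64(0.1082), np.float64(180.0))]
[0.4042 0.2548 0.02  ] [(np.float64(0.1169), np.float64(-87.5)), (np.float64(0.0484), np.float64(-176.6))]
[ 0.8805 -0.3988  0.02  ] [(np.float64(0.0825), np.float64(-88.5)), (np.float64(0.0791), np.float64(179.3))]
[ 0.8793 -0.0964  0.02  ] [(np.float64(0.0773), np.float64(-43.0)), (np.float64(0.0857), np.float64(-135.0))]
```

Emit:
drive_tool --series '[[[-0.5,-1.1,-1],1.3],[[-0.5,-1.1,-2],1.3],[[0,0,-4],0],[[0,0,-4],0],[[0,0,-4],0],[[0,0,-3],0],[[0,0,-1.5],0],[[0,0,-0.5],0],[[0,0,0],0],[[0,0,0],0]]' --hand 0.2

```text
time: 11.9
ee_pos: [0.4039, 0.2622, 0.0112]
eef_rot: [0.688, 0.726, 0.001, 0.0]
ft_force: [0.9, -0.5, 0.2]
width: 0.0697
grip_force: 0.0
```

Emit:
drive_tool --series '[[[0,0,0],0],[[0,0,0],0],[[0,0,0],0],[[0,0,0],0],[[0,0,0],0],[[0,0,0],0],[[0,0,2],0],[[0,0,5],0],[[0,0,6],0],[[0,0,6],0]]' --hand 1 --newtons 10

```text
time: 13.15
ee_pos: [0.4029, 0.2612, 0.2018]
eef_rot: [0.688, 0.726, -0.0, 0.0]
ft_force: [0.9, 1.2, -0.3]
width: 0.0497
grip_force: 10.0
```

```bash
cat >> h.py <<'E'
def bed(x,y,z):
    a,b=np.radians(15),np.radians(23);X=np.array([np.cos(a),0,-np.sin(a)]);Y=np.array([np.sin(a)*np.sin(b),np.cos(b),np.cos(a)*np.sin(b)])
    p=np.array([.030,.012,.0455])+X*x+Y*y+np.cross(X,Y)*z;return W(*p)
E
python3 - <<'E'
from h import *
st();print("home",bed(-.025,.065,.01).round(4),"rel",bed(-.05,.13,.012).round(4),"rel2",bed(-.05,.135,.025).round(4),"pick",bed(-.025,.09,.012).round(4),"nose c",bed(-.025,.0215,.042).round(4))
for p in [(-.12,.225),(.012,.225),(-.12,-.012)]:print(bed(*p,0).round(4))
Y=bed(0,1,0)-bed(0,0,0);X=bed(1,0,0)-bed(0,0,0);print("Y heading",np.degrees(np.arctan2(Y[1],Y[0])),"X heading",np.degrees(np.arctan2(X[1],X[0])))
E
```

```text
t 13.15 p [0.4029 0.2612 0.2018] closing deg 3.1 q [ 0.688  0.726 -0.     0.   ] F [ 0.9  1.2 -0.3] w 0.0497 g 10.0 j [-0.94  0.02  0.27  1.88 -0.01  1.24 -0.61]
home [0.6375 0.0186 0.0854] rel [0.6243 0.0786 0.1182] rel2 [0.6279 0.0779 0.1316] pick [0.642  0.0406 0.0966] nose c [ 0.6372 -0.0341  0.0974]
[0.5697 0.1746 0.1615]
[0.6969 0.1662 0.1273]
[ 0.5313 -0.0415  0.072 ]
Y heading 79.92606472501585 X heading -3.804439759668666
```

Emit:
drive_tool --series '[[[3.7,-3.05,0],-2.2],[[3.7,-3.05,0],-2.2],[[3.7,-3.05,0],-2.2],[[3.7,-3.05,0],-2.2],[[3.7,-3.05,0],-2.2],[[3.6,-3.0,0],-2.1],[[0,0,-2],0],[[0,0,-2],0],[[0,0,-1],0],[[0,0,0],0]]'

```text
time: 14.4
ee_pos: [0.6236, 0.0797, 0.1495]
eef_rot: [0.766, 0.643, -0.001, -0.0]
ft_force: [-0.9, 1.1, 0.2]
width: 0.0501
grip_force: 10.0
```

Emit:
drive_tool --series '[[[0,0,-0.4],0],[[0,0,-0.4],0],[[0,0,-0.3],0],[[0,0,-0.2],0],[[0,0,-0.2],0],[[0,0,-0.2],0],[[0,0,0],0],[[0,0,0],0],[[0,0,0],0],[[0,0,0],0]]' --newtons 5

```text
time: 15.65
ee_pos: [0.6256, 0.078, 0.1347]
eef_rot: [0.766, 0.642, 0.001, 0.001]
ft_force: [1.7, -2.8, 6.9]
width: 0.0503
grip_force: 10.5
```

```bash
python3 - <<'E'
from h import *
st();c=snap("scene","pics/s4.png")["color"][250:385,230:410,::-1];cv2.imwrite("pics/c6.png",cv2.resize(c,(800,600),interpolation=2))
E
```

```text
t 15.65 p [0.6256 0.078  0.1347] closing deg -10.1 q [0.766 0.642 0.001 0.001] F [ 1.7 -2.8  6.9] w 0.0503 g 10.5 j [-0.57  0.44  0.49  1.59 -0.22  1.17 -0.21]
```

View pics/c6.png

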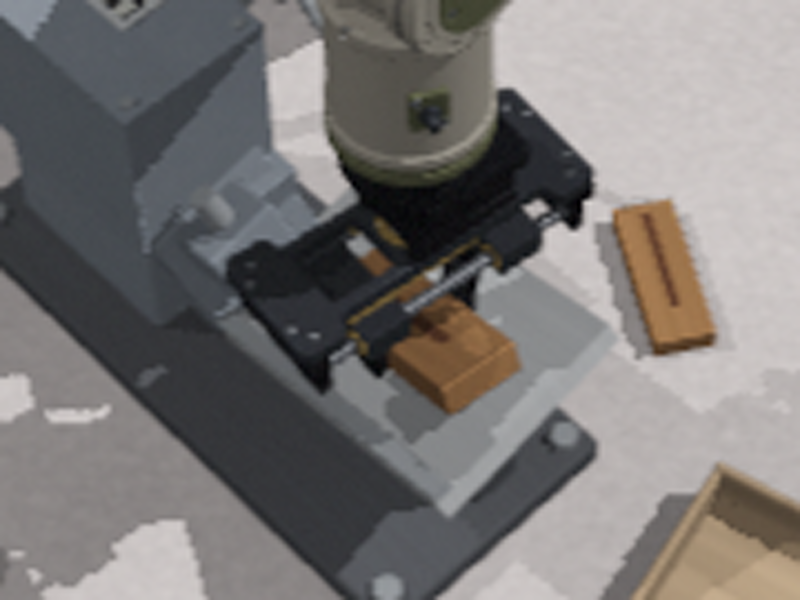

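The plinth's uphill end, at crop (455,400), rests on the bed with its lower end clear of the nose, aligned lengthwise. Lower a little more, then release.

Emit:
drive_tool --series '[[[0,0,-0.15],0],[[0,0,-0.15],0],[[0,0,-0.1],0],[[0,0,-0.1],0],[[0,0,0],0],[[0,0,0],0],[[0,0,0],0],[[0,0,0],0],[[0,0,0],0],[[0,0,0],0]]' --hand 1 --newtons 4

```text
time: 16.95
ee_pos: [0.6279, 0.0764, 0.1326]
eef_rot: [0.767, 0.642, 0.003, 0.003]
ft_force: [2.7, -8.5, 24.3]
width: 0.05
grip_force: 18.4
```

Emit:
drive_tool --series '[[[0,0,0.2],0],[[0,0,0.2],0],[[0,0,0.2],0],[[0,0,0.2],0],[[0,0,0.2],0],[[0,0,1],0],[[0,0,4],0],[[0,0,6],0],[[0,0,6],0],[[0,0,2],0]]' --hand 0.15

```text
time: 18.2
ee_pos: [0.6249, 0.0794, 0.3327]
eef_rot: [0.766, 0.643, 0.002, 0.001]
ft_force: [-0.4, -0.2, -0.5]
width: 0.0741
grip_force: 0.0
```

Emit:
drive_tool --series '[[[-3,5,0],0],[[-5,3,0],0],[[-5,0,0],0],[[-5,0,0],0],[[-5,0,0],0],[[-1,-3,0],0],[[0,-5,0],0],[[0,-5,0],0],[[0,-5,0],0],[[0,-5,0],0]]'

```text
time: 19.45
ee_pos: [0.3837, -0.0724, 0.3284]
eef_rot: [0.766, 0.643, 0.0, -0.0]
ft_force: [0.0, -0.4, 0.1]
width: 0.0738
grip_force: 0.0
```

```bash
python3 - <<'E'
from h import *
st();s=snap("scene","pics/s5.png");t=snap("top","pics/t5.png")
c=np.hstack([cv2.resize(s["color"][260:380,230:390],(440,330),interpolation=2),cv2.resize(t["color"][140:260,225:350],(344,330),interpolation=2)])[:,:,::-1]
cv2.imwrite("pics/c7.png",cv2.convertScaleAbs(c,alpha=1.2));
# predicted top-face corners when home
for n,cc in(("scene",s),("top",t)):
    print(n,[proj(cc,bed(x,y,.02)).round(1).tolist() for x,y in[(-.05,.13),(0,.13),(-.05,.043),(0,.043)]])
    m=cv2.inRange(cv2.cvtColor(cc["color"],cv2.COLOR_RGB2HSV),(5,90,40),(20,255,255));p=proj(cc,bed(-.025,.1,.02))
    for q in cv2.findContours(m,0,2)[0]:
        if cv2.contourArea(q)>80 and cv2.pointPolygonTest(q,tuple(map(float,p)),True)>-15: print(cv2.approxPolyDP(q,2,True)[:,0].tolist())
E
```

```text
t 19.45 p [ 0.3837 -0.0724  0.3284] closing deg -10.0 q [ 0.766  0.643  0.    -0.   ] F [ 0.  -0.4  0.1] w 0.0738 g 0.0 j [-0.75 -0.37  0.63  1.87  0.21  1.57 -0.33]
scene [[321.7, 324.9], [307.4, 339.6], [302.8, 310.7], [289.0, 324.7]]
[[281, 316], [309, 340], [322, 328], [317, 321], [296, 306], [287, 315]]
top [[276.6, 188.0], [278.9, 168.9], [310.8, 197.0], [312.7, 178.2]]
[[279, 170], [276, 189], [324, 202], [328, 199], [328, 196], [318, 193], [317, 188], [313, 187], [317, 186], [316, 178], [284, 169]]
```

View pics/c7.png

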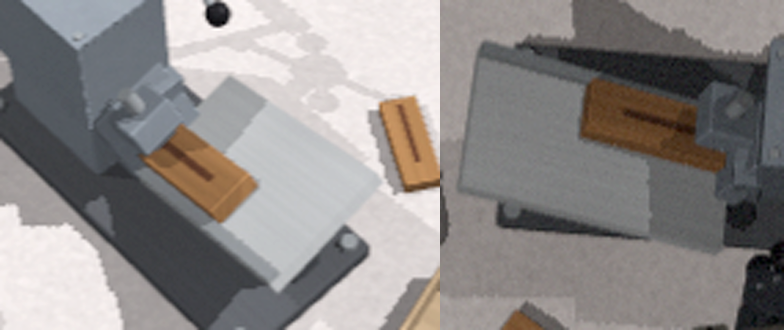

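Both views show the plinth in the corner. In the top view its corners are at (276,189) and (279,170), against predictions for home of (276.6,188) and (278.9,169). Now the lever.

Emit:
drive_tool --series '[[[2.8,-4.76,0.2],1.24],[[2.8,-4.76,0.2],1.24],[[2.8,-4.76,0.2],1.24],[[2.8,-4.76,0.2],1.24],[[2.9,-4.76,0.2],1.24],[[0,0,-2.5],0],[[0,0,-2.5],0],[[0,0,-1.6],0],[[0,0,-0.8],0],[[0,0,0],0]]'

```text
time: 20.8
ee_pos: [0.5093, -0.2804, 0.2658]
eef_rot: [0.736, 0.677, 0.001, -0.003]
ft_force: [3.5, 0.4, 0.7]
width: 0.0739
grip_force: 1.3
```

Emit:
drive_tool --series '[[[0,0,0],0],[[0,0,0],0],[[0,0,0],0],[[0,0,0],0],[[0,0,0],0],[[0,0,0],0],[[0,0,0],0],[[0,0,0],0],[[0,0,0],0],[[0,0,0],0]]' --hand 1 --newtons 15

```text
time: 22.05
ee_pos: [0.5091, -0.2808, 0.2653]
eef_rot: [0.736, 0.677, 0.0, -0.003]
ft_force: [6.6, -1.9, -2.8]
width: 0.0233
grip_force: 15.1
```

```bash
python3 - <<'E'
from h import *
st();s=snap("scene","pics/s6.png")
a=np.radians(np.linspace(50,3.5,17));p=np.array([[*(PR@[-.19*np.cos(q),0]),.19*np.sin(q)] for q in a])*100;print(np.diff(p,axis=0).round(2).tolist())
E
```

```text
t 22.05 p [ 0.5091 -0.2808  0.2653] closing deg -4.9 q [ 0.736  0.677  0.    -0.003] F [ 6.6 -1.9 -2.8] w 0.0233 g 15.1 j [-0.47  0.39  1.16  1.57 -0.36  1.43  0.64]
[[-0.72, 0.05, -0.64], [-0.69, 0.05, -0.67], [-0.65, 0.04, -0.71], [-0.62, 0.04, -0.74], [-0.58, 0.04, -0.77], [-0.54, 0.04, -0.8], [-0.5, 0.03, -0.83], [-0.45, 0.03, -0.85], [-0.41, 0.03, -0.87], [-0.37, 0.02, -0.89], [-0.32, 0.02, -0.91], [-0.27, 0.02, -0.92], [-0.23, 0.02, -0.94], [-0.18, 0.01, -0.95], [-0.13, 0.01, -0.95], [-0.08, 0.01, -0.96]]
```

Emit:
drive_tool --series '[[[-0.6,0.04,-0.74],0],[[-0.58,0.04,-0.77],0],[[-0.54,0.04,-0.8],0],[[-0.5,0.03,-0.83],0],[[-0.45,0.03,-0.85],0],[[-0.41,0.03,-0.87],0],[[-0.37,0.02,-0.89],0],[[-0.32,0.02,-0.91],0],[[-0.27,0.02,-0.92],0],[[0,0,0],0]]'

```text
time: 23.35
ee_pos: [0.4649, -0.2781, 0.1883]
eef_rot: [0.737, 0.676, -0.001, -0.006]
ft_force: [-9.1, 1.9, 8.6]
width: 0.0226
grip_force: 21.3
```

```bash
python3 -c "
from h import *
st();snap('scene','pics/s7.png');snap('top','pics/t7.png')"
```

```text
t 23.35 p [ 0.4649 -0.2781  0.1883] closing deg -5.0 q [ 0.737  0.676 -0.001 -0.006] F [-9.1  1.9  8.6] w 0.0226 g 21.3 j [-0.51  0.35  1.18  1.77 -0.34  1.26  0.67]
```

Emit:
drive_tool --series '[[[-0.4,0,-0.6],0],[[-0.25,0,-0.7],0],[[-0.2,0,-0.7],0],[[-0.15,0,-0.7],0],[[-0.1,0,-0.7],0],[[-0.1,0,-0.7],0],[[0,0,-0.5],0],[[0,0,0],0],[[0,0,0],0],[[0,0,0],0]]'

```text
time: 24.7
ee_pos: [0.4588, -0.2846, 0.148]
eef_rot: [0.738, 0.675, 0.0, 0.004]
ft_force: [6.0, -16.4, 26.7]
width: 0.0233
grip_force: 22.9
```

```bash
python3 - <<'E'
from h import *
st();s=snap("scene","pics/s8.png");t=snap("top","pics/t8.png")
print("ram pred dn/up",proj(s,bed(-.025,.022,.02)),proj(t,bed(-.025,.022,.02)))
a=np.hstack([cv2.resize(s["color"][150:270,170:330],(440,330),interpolation=2),cv2.resize(t["color"][150:270,350:475],(344,330),interpolation=2)])[:,:,::-1]
cv2.imwrite("pics/c8.png",cv2.convertScaleAbs(a,alpha=1.3))
E
```

```text
t 24.7 p [ 0.4588 -0.2846  0.148 ] closing deg -5.1 q [0.738 0.675 0.    0.004] F [  6.  -16.4  26.7] w 0.0233 g 22.9 j [-0.49  0.37  1.15  1.84 -0.37  1.16  0.7 ]
ram pred dn/up [291.66641499 314.38191279] [319.7449628  189.69505937]
```

```bash
python3 - <<'E'
from h import *
cs=snap("scene");ct=snap("top")
yp=(PR.T@(np.array([.5233,-.361])-PT))[1];print(yp)
def row(n,c,ref=None):
    im=c["color"] if ref is None else cv2.imread(ref)
    for th in range(-6,54,3):
        a=np.radians(th);o=[]
        for dy in(-.008,.004,.012,.02,.03):
            u,v=np.round(proj(c,W(.045-.19*np.cos(a),yp+dy,.13+.19*np.sin(a)))).astype(int);o.append(int(im[v,u].max()))
        print(n,th,(u,v),o)
row("s0",cs,"pics/scene0.png");row("scene",cs);row("top",ct)
E
```

```text
-0.31840742258609317
s0 -6 (np.int64(259), np.int64(211)) [131, 134, 132, 198, 197]
s0 -3 (np.int64(259), np.int64(209)) [133, 134, 134, 132, 133]
s0 0 (np.int64(259), np.int64(206)) [133, 134, 132, 132, 133]
s0 3 (np.int64(259), np.int64(204)) [20, 133, 132, 135, 130]
s0 6 (np.int64(258), np.int64(201)) [22, 110, 131, 133, 121]
s0 9 (np.int64(257), np.int64(199)) [34, 22, 106, 132, 125]
s0 12 (np.int64(257), np.int64(197)) [35, 23, 22, 120, 123]
s0 15 (np.int64(256), np.int64(195)) [32, 33, 23, 20, 127]
s0 18 (np.int64(254), np.int64(193)) [34, 31, 33, 28, 104]
s0 21 (np.int64(253), np.int64(191)) [32, 32, 30, 94, 61]
s0 24 (np.int64(252), np.int64(190)) [61, 93, 174, 30, 95]
s0 27 (np.int64(250), np.int64(188)) [96, 163, 93, 174, 130]
s0 30 (np.int64(248), np.int64(187)) [132, 99, 163, 93, 59]
s0 33 (np.int64(247), np.int64(185)) [174, 182, 99, 163, 171]
s0 36 (np.int64(245), np.int64(184)) [98, 168, 31, 99, 131]
s0 39 (np.int64(243), np.int64(183)) [32, 33, 33, 31, 61]
s0 42 (np.int64(240), np.int64(182)) [31, 32, 32, 33, 33]
s0 45 (np.int64(238), np.int64(182)) [30, 30, 33, 33, 3
[... 1876 characters left out ...]
np.int64(259)) [89, 88, 85, 90, 82]
top 21 (np.int64(456), np.int64(257)) [57, 84, 84, 84, 87]
top 24 (np.int64(457), np.int64(255)) [57, 80, 87, 85, 87]
top 27 (np.int64(459), np.int64(253)) [109, 60, 85, 84, 89]
top 30 (np.int64(460), np.int64(250)) [107, 108, 57, 83, 90]
top 33 (np.int64(461), np.int64(248)) [103, 105, 84, 66, 87]
top 36 (np.int64(462), np.int64(245)) [103, 104, 104, 108, 62]
top 39 (np.int64(463), np.int64(242)) [96, 103, 106, 106, 110]
top 42 (np.int64(464), np.int64(238)) [91, 98, 104, 106, 105]
top 45 (np.int64(465), np.int64(235)) [75, 91, 97, 99, 94]
top 48 (np.int64(466), np.int64(231)) [64, 82, 88, 92, 77]
top 51 (np.int64(467), np.int64(227)) [82, 69, 78, 68, 94]
```

Emit:
drive_tool --series '[[[0,-0.3,0],0],[[0,-0.3,0],0],[[0,0,-0.15],0],[[0,0,-0.15],0],[[0,0,-0.1],0],[[0,0,0],0],[[0,0,0],0],[[0,0,0],0],[[0,0,0],0],[[0,0,0],0]]'

```text
time: 26.15
ee_pos: [0.4587, -0.2856, 0.142]
eef_rot: [0.736, 0.676, 0.001, 0.0]
ft_force: [7.6, -1.6, 19.5]
width: 0.0234
grip_force: 15.5
```

```bash
python3 - <<'E'
from h import *
st();s=snap("scene","pics/s9.png")
a=np.hstack([cv2.resize(cv2.imread("pics/s9.png")[150:290,170:350],(390,303),interpolation=2),cv2.resize(cv2.imread("pics/s9.png")[285:335,265:330],(390,303),interpolation=2)])
cv2.imwrite("pics/c9.png",cv2.convertScaleAbs(a,alpha=1.2))
E
```

```text
t 26.15 p [ 0.4587 -0.2856  0.142 ] closing deg -4.9 q [0.736 0.676 0.001 0.   ] F [ 7.6 -1.6 19.5] w 0.0234 g 15.5 j [-0.46  0.39  1.14  1.84 -0.38  1.16  0.72]
```

View pics/c9.png

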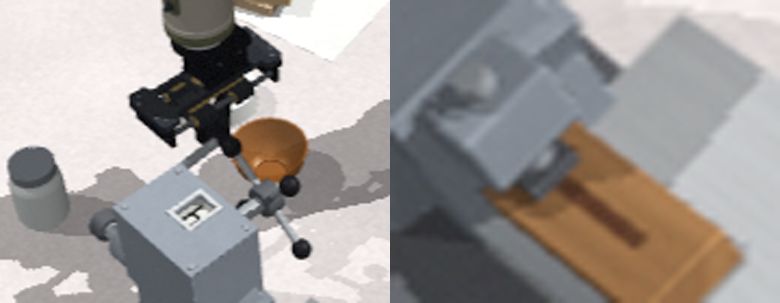

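The ram is now low on the plinth at right crop (550,165). I keep pulling until it reaches a firm stop.

Emit:
drive_tool --series '[[[0,0,-0.2],0],[[0,0,-0.2],0],[[0,0,-0.2],0],[[0,0,-0.2],0],[[0,0,0],0],[[0,0,0],0],[[0,0,0],0],[[0,0,0],0],[[0,0,0],0],[[0,0,0],0]]'

```text
time: 27.45
ee_pos: [0.4587, -0.2856, 0.1339]
eef_rot: [0.736, 0.676, 0.001, 0.0]
ft_force: [7.1, -1.9, 17.9]
width: 0.0232
grip_force: 15.6
```

Emit:
drive_tool --series '[[[0,0,0],0],[[0,0,0],0],[[0,0,0],0],[[0,0,-0.2],0],[[0,0,-0.2],0],[[0,0,-0.1],0],[[0,0,0],0],[[0,0,0],0],[[0,0,0],0],[[0,0,0],0]]' --hand 1 --newtons 35

```text
time: 28.7
ee_pos: [0.4588, -0.2861, 0.1303]
eef_rot: [0.737, 0.676, 0.002, 0.0]
ft_force: [2.3, 1.5, 37.0]
width: 0.0222
grip_force: 32.2
```

Force rose to 37 N without slip, which is a firm stop, so the stamp is done. I now follow the lever back up.

Emit:
drive_tool --series '[[[0,0,0.4],0],[[0.08,-0.01,0.96],0],[[0.13,-0.01,0.95],0],[[0.18,-0.01,0.95],0],[[0.23,-0.02,0.94],0],[[0.27,-0.02,0.92],0],[[0.32,-0.02,0.91],0],[[0.37,-0.02,0.89],0],[[0.41,-0.03,0.87],0],[[0.45,-0.03,0.85],0]]' --hand 1 --newtons 8

```text
time: 29.95
ee_pos: [0.4819, -0.2868, 0.2131]
eef_rot: [0.737, 0.676, 0.0, -0.001]
ft_force: [15.8, -10.1, -8.7]
width: 0.0455
grip_force: 8.5
```

Emit:
drive_tool --series '[[[0.5,-0.03,0.83],0],[[0.54,-0.04,0.8],0],[[0.58,-0.04,0.77],0],[[0.62,-0.04,0.74],0],[[0.65,-0.04,0.71],0],[[0.69,-0.05,0.67],0],[[0.5,-0.05,0.5],0],[[0,0,0],0],[[0,0,0],0],[[0,0,0],0]]'

```text
time: 31.2
ee_pos: [0.5219, -0.2892, 0.2612]
eef_rot: [0.737, 0.676, -0.001, -0.002]
ft_force: [15.3, -8.4, -16.6]
width: 0.0291
grip_force: 11.0
```

Emit:
drive_tool --series '[[[0,0,0],0],[[0,0,0],0],[[0,0,0],0],[[0,0,0],0],[[0,0,0],0],[[0,0,0],0],[[0,0,2],0],[[0,0,3],0],[[0,0,3],0],[[0,0,2],0]]' --hand 0.25

```text
time: 32.45
ee_pos: [0.5215, -0.2889, 0.3646]
eef_rot: [0.737, 0.676, 0.0, -0.003]
ft_force: [-0.0, -0.0, -0.2]
width: 0.0651
grip_force: 0.0
```

Lever freed. Next I check that the plinth, lever and drum are where they should be, and work out the pick. A level closing line needs a yaw of about +15°, so the fingers clear the bed on the near side and the rail on the far side.

Emit:
drive_tool --series '[[[-3,3,0],2],[[-3,4,0],2],[[-2,4,0],2],[[0,4,0],2],[[1,4,0],2],[[2,4,0],2],[[3,3,0],2],[[3,3,0],2],[[3,2,0],2],[[2,2,0],2]]' --hand 0.15

```text
time: 33.7
ee_pos: [0.5955, 0.02, 0.3686]
eef_rot: [0.618, 0.786, -0.002, -0.004]
ft_force: [-0.6, -0.3, 0.4]
width: 0.074
grip_force: 0.0
```

```bash
python3 - <<'E'
from h import *
st();s=snap("scene","pics/s10.png");t=snap("top","pics/t10.png");balls(s)
for n,cc in(("scene",s),("top",t)):
    m=cv2.inRange(cv2.cvtColor(cc["color"],cv2.COLOR_RGB2HSV),(5,90,40),(20,255,255));p=proj(cc,bed(-.025,.1,.02))
    for q in cv2.findContours(m,0,2)[0]:
        if cv2.contourArea(q)>80 and cv2.pointPolygonTest(q,tuple(map(float,p)),True)>-15: print(n,cv2.approxPolyDP(q,2,True)[:,0].tolist())
im0=cv2.imread("pics/scene0.png").astype(int);d=np.abs(s["color"][:,:,::-1].astype(int)-im0).max(2)
print("lever diff",d[170:215,218:260].mean(), "bowl",d[205:222,278:282].mean(),"tape",d[180:205,258:288].mean(),"jar",d[220:255,175:200].mean())
print("pick",bed(-.025,.09,.015).round(4))
E
```

```text
t 33.7 p [0.5955 0.02   0.3686] closing deg 13.6 q [ 0.618  0.786 -0.002 -0.004] F [-0.6 -0.3  0.4] w 0.074 g 0.0 j [-0.88  0.36  1.06  1.33 -0.31  1.63  0.37]
[276.5 217.7] 60 r 0.0757 ang 54.3
[322.4 229.4] 34 r 0.1825 ang -39.3
[292.6 245.7] 355 r 0.0206 ang 170.8
[308.3 264.9] 45 r 0.0744 ang -129.9
scene [[281, 316], [309, 340], [322, 328], [317, 321], [296, 306], [287, 315]]
lever diff 5.7597883597883595 bowl 23.08823529411765 tape 6.934666666666667 jar 5.357714285714286
pick [0.6426 0.0394 0.0993]
```

Emit:
drive_tool --series '[[[2,1,0],0.7],[[2.7,0.9,0],0.7],[[0,0,-4],0],[[0,0,-4],0],[[0,0,-4],0],[[0,0,-4],0],[[0,0,-4],0],[[0,0,-3],0],[[0,0,0],0],[[0,0,0],0]]'

```text
time: 35.05
ee_pos: [0.642, 0.0375, 0.1412]
eef_rot: [0.609, 0.793, -0.0, -0.003]
ft_force: [0.1, -0.3, 1.1]
width: 0.074
grip_force: 0.0
```

Emit:
drive_tool --series '[[[0,0.2,-1],0],[[0,0,-1],0],[[0,0,-0.6],0],[[0,0,-0.4],0],[[0,0,-0.3],0],[[0,0,-0.2],0],[[0,0,-0.2],0],[[0,0,0],0],[[0,0,0],0],[[0,0,0],0]]'

```text
time: 36.3
ee_pos: [0.6441, 0.0371, 0.1058]
eef_rot: [0.61, 0.792, 0.0, -0.001]
ft_force: [1.9, -6.5, 17.2]
width: 0.074
grip_force: 9.5
```

Emit:
drive_tool --series '[[[0,0,0.2],0],[[0,0,0.1],0],[[0,0,0],0],[[0,0,0],0],[[0,0,0],0],[[0,0,0],0],[[0,0,0],0],[[0,0,0],0],[[0,0,0],0],[[0,0,0],0]]' --hand 1 --newtons 10

```text
time: 37.55
ee_pos: [0.6429, 0.0382, 0.107]
eef_rot: [0.61, 0.792, -0.0, -0.002]
ft_force: [2.1, -2.2, 8.1]
width: 0.0617
grip_force: 11.9
```

```bash
python3 -c "
from h import *
st()"
```

```text
t 37.55 p [0.6429 0.0382 0.107 ] closing deg 14.8 q [ 0.61   0.792 -0.    -0.002] F [ 2.1 -2.2  8.1] w 0.0617 g 11.9 j [-0.77  0.62  0.9   1.58 -0.52  1.19  0.5 ]
```

Emit:
drive_tool --series '[[[0,0,0],0],[[0,0,0],0],[[0,0,0.2],0],[[0,0,0.2],0],[[0,0.2,0.2],0],[[0,0.3,0.3],0],[[0,0.4,0.3],0],[[0,0.4,0.3],0],[[0,0,0],0],[[0,0,0],0]]' --hand 1 --newtons 20

```text
time: 38.8
ee_pos: [0.641, 0.053, 0.1203]
eef_rot: [0.609, 0.793, -0.001, -0.004]
ft_force: [-3.8, 0.7, 0.5]
width: 0.057
grip_force: 18.6
```

```bash
cat >> h.py <<'E'
def blk(c):
    m=cv2.inRange(cv2.cvtColor(c["color"],cv2.COLOR_RGB2HSV),(5,90,40),(20,255,255));p=proj(c,bed(-.025,.1,.02))
    for q in cv2.findContours(m,0,2)[0]:
        a=cv2.contourArea(q);d=np.hypot(*(q[:,0].mean(0)-p))
        if a>60 and d<45: print(a,cv2.approxPolyDP(q,2,True)[:,0].tolist())
E
python3 -c "
from h import *
st();blk(snap('scene','pics/s11.png'))"
```

```text
t 38.8 p [0.641  0.053  0.1203] closing deg 14.9 q [ 0.609  0.793 -0.001 -0.004] F [-3.8  0.7  0.5] w 0.057 g 18.6 j [-0.8   0.61  0.91  1.57 -0.51  1.22  0.47]
185.5 [[320, 318], [314, 333], [311, 335], [310, 331], [309, 335], [316, 340], [329, 326]]
63.5 [[295, 312], [305, 316], [310, 313], [300, 308]]
```

Emit:
drive_tool --series '[[[-0.1,0.6,0.4],0],[[-0.1,0.6,0.4],0],[[-0.1,0.6,0.4],0],[[-0.1,0.6,0.4],0],[[-0.1,0.6,0.4],0],[[-0.1,0.6,0.5],0],[[-0.1,0.6,0.5],0],[[-0.1,0.6,0.5],0],[[0,0.6,0.5],0],[[0,0.6,0.5],0]]'

```text
time: 40.1
ee_pos: [0.6334, 0.1134, 0.1658]
eef_rot: [0.609, 0.793, -0.001, -0.004]
ft_force: [0.9, 0.7, -0.4]
width: 0.0569
grip_force: 17.0
```

```bash
python3 -c "
from h import *
st();c=snap('scene','pics/s12.png');blk(c);blk(snap('top','pics/t12.png'))"
```

```text
t 40.1 p [0.6334 0.1134 0.1658] closing deg 14.9 q [ 0.609  0.793 -0.001 -0.004] F [ 0.9  0.7 -0.4] w 0.0569 g 17.0 j [-0.9   0.57  0.94  1.52 -0.47  1.3   0.35]
179.0 [[342, 321], [333, 338], [331, 334], [330, 339], [338, 343], [349, 328]]
349.0 [[272, 173], [274, 181], [278, 183], [278, 193], [284, 194], [282, 197], [291, 198], [294, 195], [293, 178]]
```

Emit:
drive_tool --series '[[[0,0,3],0],[[0,0,3.5],1.5],[[-0.8,3.5,0.5],1.5],[[-0.8,4,0],1.5],[[-0.8,4,0],1.5],[[-0.8,4,0],1.5],[[-0.8,4,0],1.5],[[-0.8,3,-1],0],[[-0.6,1.5,-3],0],[[0,0,-4],0]]'

```text
time: 41.45
ee_pos: [0.5789, 0.3558, 0.1549]
eef_rot: [0.544, 0.839, -0.0, -0.004]
ft_force: [0.4, 0.5, -1.4]
width: 0.0562
grip_force: 17.1
```

```bash
python3 - <<'E'
from h import *
st();t=snap("top","pics/t13.png");s=snap("scene","pics/s13.png")
for c,p in((t,(176,210)),(s,(413,400))):
    m=cv2.inRange(cv2.cvtColor(c["color"],cv2.COLOR_RGB2HSV),(8,135,40),(20,255,255))
    for q in cv2.findContours(m,0,2)[0]:
        if cv2.contourArea(q)>60 and np.hypot(*(q[:,0].mean(0)-p))<70: print(cv2.contourArea(q),cv2.approxPolyDP(q,2,True)[:,0].tolist())
E
```

```text
t 41.45 p [0.5789 0.3558 0.1549] closing deg 24.1 q [ 0.544  0.839 -0.    -0.004] F [ 0.4  0.5 -1.4] w 0.0562 g 17.1 j [-1.18  0.63  0.85  1.43 -0.49  1.3   0.13]
424.5 [[157, 194], [160, 201], [186, 202], [175, 206], [164, 204], [169, 215], [179, 215], [182, 212], [187, 214], [181, 215], [189, 215], [188, 195]]
206.5 [[401, 360], [394, 376], [405, 381], [407, 367], [412, 362], [406, 363], [405, 360]]
```

Emit:
drive_tool --series '[[[0,0,-2],2],[[0,0,-2],2],[[0,0,-1.5],2],[[0,0,-1],1],[[0,0,-1],0],[[0,0,-0.8],0],[[0,0,-0.6],0],[[0,0,-0.6],0],[[0,0,0],0],[[0,0,0],0]]'

```text
time: 42.8
ee_pos: [0.5796, 0.3528, 0.0607]
eef_rot: [0.493, 0.87, -0.001, -0.004]
ft_force: [0.0, 0.5, -0.5]
width: 0.056
grip_force: 17.4
```

Emit:
drive_tool --series '[[[0,0,-0.4],0],[[0,0,-0.4],0],[[0,0,-0.4],0],[[0,0,-0.3],0],[[0,0,-0.3],0],[[0,0,-0.2],0],[[0,0,0],0],[[0,0,0],0],[[0,0,0],0],[[0,0,0],0]]' --hand 1 --newtons 8

```text
time: 44.05
ee_pos: [0.5795, 0.3529, 0.0405]
eef_rot: [0.493, 0.87, -0.001, -0.004]
ft_force: [-0.1, 0.1, -1.3]
width: 0.0557
grip_force: 7.2
```

Emit:
drive_tool --series '[[[0,0,-0.3],0],[[0,0,-0.3],0],[[0,0,-0.3],0],[[0,0,-0.2],0],[[0,0,-0.2],0],[[0,0,0],0],[[0,0,0],0],[[0,0,0],0],[[0,0,0],0],[[0,0,0],0]]'

```text
time: 45.3
ee_pos: [0.5794, 0.3529, 0.0275]
eef_rot: [0.493, 0.87, -0.001, -0.004]
ft_force: [-0.3, 1.0, 0.0]
width: 0.0541
grip_force: 7.4
```

Emit:
drive_tool --series '[[[0,0,-0.2],0],[[0,0,-0.2],0],[[0,0,-0.1],0],[[0,0,0],0],[[0,0,0],0],[[0,0,0],0],[[0,0,0],0],[[0,0,0],0],[[0,0,0],0],[[0,0,0],0]]'

```text
time: 46.55
ee_pos: [0.5793, 0.3529, 0.0228]
eef_rot: [0.493, 0.87, -0.001, -0.004]
ft_force: [-2.9, -0.9, 5.0]
width: 0.0539
grip_force: 7.7
```

Emit:
drive_tool --series '[[[0,0,0],0],[[0,0,0],0],[[0,0,0],0],[[0,0,0],0],[[0,0,0.5],0],[[0,0,2],0],[[0,0,4],0],[[0,0,5],0],[[-3,0,5],0],[[-4,2,5],0]]' --hand 0.2

```text
time: 47.8
ee_pos: [0.5127, 0.3695, 0.2374]
eef_rot: [0.495, 0.869, -0.001, -0.003]
ft_force: [-0.3, 1.9, 0.5]
width: 0.0697
grip_force: 0.0
```

Emit:
drive_tool --series '[[[-4,3,0],0],[[-4,3,0],0],[[-4,3,0],0],[[-4,3,0],0],[[-4,3,0],0],[[-3,3,0],0],[[0,0,0],0],[[0,0,0],0],[[0,0,0],0],[[0,0,0],0]]'

```text
time: 49.05
ee_pos: [0.2831, 0.5509, 0.2344]
eef_rot: [0.494, 0.87, -0.001, -0.004]
ft_force: [-0.2, -0.5, 0.4]
width: 0.0696
grip_force: 0.0
```

```bash
python3 - <<'E'
from h import *
st();t=snap("top","pics/t14.png");s=snap("scene","pics/s14.png");balls(s)
for c,p,n in((t,(176,210),"top"),(s,(413,400),"scene")):
    m=cv2.inRange(cv2.cvtColor(c["color"],cv2.COLOR_RGB2HSV),(8,135,40),(20,255,255))
    for q in cv2.findContours(m,0,2)[0]:
        if cv2.contourArea(q)>150 and np.hypot(*(q[:,0].mean(0)-p))<60:
            print(n,cv2.contourArea(q),cv2.approxPolyDP(q,2,True)[:,0].tolist());b=cv2.boxPoints(cv2.minAreaRect(q));P=np.array([plane(c,u,v,.026) for u,v in b])
            print(P.mean(0).round(4),[(np.linalg.norm(x).round(4),np.degrees(np.arctan2(x[1],x[0])).round(1)) for x in(P[1]-P[0],P[2]-P[1])])
d=np.abs(t["color"][:,:,::-1].astype(int)-cv2.imread("pics/top0.png")).max(2)
for n,(u,v) in dict(grip=(457,227),bowl=(421,298),tape=(479,322),jar=(493,196),b2=(265,269),b3=(200,336)).items(): print(n,d[v-12:v+13,u-12:u+13].mean().round(1))
print("plinth old",d[274:295,178:228].mean())
E
```

```text
t 49.05 p [0.2831 0.5509 0.2344] closing deg 30.8 q [ 0.494  0.87  -0.001 -0.004] F [-0.2 -0.5  0.4] w 0.0696 g 0.0 j [-1.8   0.41  0.85  1.51 -0.31  1.37 -0.39]
[276.2 217.8] 55 r 0.0759 ang 55.6
[302.9 235.7] 67 r 0.0713 ang -36.1
[308.4 265.1] 51 r 0.0749 ang -130.0
top 950.0 [[198, 191], [149, 208], [153, 223], [158, 226], [174, 218], [177, 220], [181, 215], [203, 209]]
[0.5874 0.3293 0.026 ] [(np.float64(0.1328), np.float64(-71.1)), (np.float64(0.0542), np.float64(-160.6))]
scene 635.5 [[389, 382], [383, 399], [433, 416], [398, 402], [413, 399], [424, 403], [424, 400], [431, 399], [431, 396]]
[0.5924 0.332  0.026 ] [(np.float64(0.0546), np.float64(-159.2)), (np.float64(0.1281), np.float64(109.9))]
grip 5.4
bowl 5.9
tape 3.0
jar 3.7
b2 3.8
b3 3.8
plinth old 83.33428571428571
```

Both views put the plinth flat in the tray, measuring about 131 x 54 mm on the plane at the right height. The drum angle is unchanged, the lever is up, and the bystanders have not moved.

```bash
python3 -c "
from h import *
print(r.close_job())"
```

```text
the job is handed in; nothing more can be done
None
```

The job is handed in at about 49 s. The 4 is centred in the window to within about 1° by my measurement, and the plinth was against both stops when the lever came down to its stop. The lever is back up, the plinth lies flat in the tray about 10° askew, and the bowl, tape, jar and smaller blocks have not moved. No verdict came back.

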